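# Bring a CNC operator panel out of emergency stop

### The arm

A 6-joint arm with a two-finger parallel gripper is mounted at the origin on the work surface. World frame = base frame: x ahead of the robot, y to its left, z up, the work surface at z = 0. Lengths are in mm, angles in rad, forces in N, time in s.
With the tool pointing down it reaches from about 400 to 925 mm from the base axis. Payload 3.4 kg.
Tool frame: the origin (TCP) lies between the finger pads; the fingertips stand 19 mm ahead of it and the grasp point (between the pads) is the TCP; z points along the fingers, y is the line along which they close (so a half turn about z gives the same grasp; the last joint's range is limited). The gripper opens to 85 mm and grips with 20 to 120 N. Pads are 22 mm wide; open, the fingers measure 114 mm over their backs; the gripper's body (76 mm by 85 mm) begins 54 mm behind the grasp point. The pads swing forward as they close: fully open they stand 13 mm farther back than shut.
Start: joints at [1.188, 0.307, 1.506, -0, 1.328, -0.073], TCP at [175.323, 547.625, 250.305] pointing down, gripper open.
Joint ranges: [-3.12, 3.12], [-1.05, 2.28], [0.14, 2.33], [-1.42, 4.57], [0.1, 2.73], [-2.68, 2.68]. Speed limits (rad/s): [2.57, 2.57, 3.14, 3.14, 3.14, 3.14].

### API

Orientations are given as a 3x3 rotation matrix whose columns are the frame's x, y, z axes.
In Python, from plant import r, snapshot gives the robot as it stands.
- The arm moves only by the shell command python3 -m crank 'ROWS' [FORCE]. ROWS is JSON, a list of rows, each a list of 7 numbers: the opening, from 0 (shut) to 1 (fully open), then the shift along the tool's x, y, z in m, then the turn, a rotation vector about the tool's x, y, z in units of 6 degrees (1.0 is 6 degrees). A call has exactly 10 rows; each row shifts and turns the commanded pose from where the row before left it, along the tool's axes as they then stand; what a row does not reach is not made up. A row lasts 1/12 s, in which the tool goes at most 41.7 mm and 7.16 degrees, less where a joint would pass 70% of its speed; a pose out of reach is approached as far as the arm can. A call is refused whole if a number of a shift passes 0.0417 or a number of a turn 1, either way. A call with a gripper value outside its range is refused whole. The fingers move at their own pace and stop on an object; FORCE is the grip in N (left out, the last holds). Time passes only in rows, so rows that do not move let the fingers close, or fill a call up. It gives the time, the measured TCP pose, the force, the opening and the grip force at its end, in the units of the state.
- r.get_obs(): the state, without advancing time (a new reading comes with each control period).
- snapshot(name): name is "scene" or "top"; returns a dict with "pixels" (480x640x3 uint8, blue, green, red), "K" (3x3 intrinsics, pixels), "R" (3x3) and "t" (3): a world point X has camera coordinates R X + t. Camera axes: x right, y down, z forward; pixel columns grow to the right and rows downward; lengths in mm; the calibration is good to about 2 mm. A picture is of the moment at which its call begins. There is no depth.
- r.close_job(): hands the job in; it is judged then, once.
The state is a dict: "clock": time; "joint_pos": joint angles; "qd": joint speeds; "tau": joint torques, N m; "ee_pos": TCP position; "tcp_rot": TCP orientation; "wrist_force": force on the tool from outside, world axes, zero at the start; "torque": the same for the moment, N m; "opening": opening from 0.0 (shut) to 1.0 (fully open); "grip_force": force on a finger pad.
Only numpy, scipy, OpenCV 4.12 (cv2) and the standard library are available. Lean on these libraries where they do the work, as an engineer would, in place of code of your own. Each camera call takes 0.05 s, during which the arm holds its last target. There are 200 camera calls.

### The job

The emergency-stop mushroom on the operator panel is latched in. Turn its red head until it springs out and let go: nobody knows whether this make unlatches clockwise or anticlockwise, so feel which way gives, and do not force it hard against its stop the wrong way. Then press the green control-on button fully in and release it, leaving the red button beside it and everything else on the bench alone.

Things in the scene. Friction and masses are not known exactly. Their poses are not given: they have to be found in the camera images.
- estop_grip (a point): Centre of the red emergency-stop mushroom head, on its vertical turning axis, half-way up its straight side: grip it here from above. A round knob 54 mm in diameter, side 18 mm high (9 mm below to 9 mm above this point), low dome 7 mm high on top. While latched its underside is 12 mm and this point 21 mm above the panel's face; the point rises with the head.
- estop_axis (a point): Point on the panel's face under the head (fixed), on the turning axis, z up. The head turns about it with a light drag, about 0.1 to 0.2 N m. One way (unknown, differs from start to start) it gives and unlatches after 0.4 to 0.8 rad, end stop at about 0.95; the other way it has 0.05 to 0.35 rad of play, then a firm stop. It stays where it is turned; turns in several grasps add up.
- estop_out (a joint): How far the head has sprung out, m: 0 to 0.002 latched in, 0.010 fully out. Once unlatched, a spring (10 to 14 N) pushes it out as soon as it is let go; a firm grip holds it down until then. It stays out. Below it: a black bezel 40 mm in diameter, 9 mm high, and a flat yellow disc 76 mm in diameter, 2 mm high.
- control_on_top (a point): Centre of the top face of the green control-on push button: 30 mm in diameter, standing 10 mm above a black round housing (46 mm in diameter, 12 mm high, on the panel's face). Pressed straight down; travel 6 mm, about 1.5 N at first and 5 N fully in; springs back.
- control_on (a joint): Travel of the green button, m: 0 out, 0.006 fully in.
- control_off_top (a point): Centre of the top face of the red control-off push button, of the same build, 60 mm from the green one, nearer the keys. Not to be pressed.
- control_off (a joint): Travel of the red button, m: 0 out, 0.006 fully in.
- panel_top (a point): Centre of the upper face of the operator panel, a fixed level cream and black console 210 mm (x) by 340 mm (y), 60 mm high, face up. Its x axis points away from the operator's edge, z up. On it (mm): emergency stop x 40, y 115; green button x 62, y -130; red x 62, y -70; hand dial x -45, y -100, 80 across, 28 high; override knob x -65, y 115, 30 across, 14 high; flat keys in the middle.
- stop_a (a joint): Inner stop of the emergency stop, out of sight, for one of the two makes; rad, 0 = sound, whichever make is fitted. It gives way when the head is forced against it with more than about 0.9 N m; beyond 0.25 either way it is spoilt.
- stop_b (a joint): The same for the other make. Only the fitted make's stop can be moved; its reading says nothing before that.
- amplifier_mid (a point): Middle of a loose yellow servo amplifier standing upright beside the panel, on the emergency stop's side: 130 x 60 mm, 170 mm tall, this point 85 mm up. Leave alone.
- screwdriver_grip (a point): Handle of a screwdriver, 150 mm long and 26 mm thick, blue handle, lying loose on the panel's key field, roughly along the panel's x. Leave alone.
- circuit_board: Loose green circuit board 100 x 150 mm, 31 mm high with its parts, lying on the bench behind the panel (origin under its centre). Leave alone.
- multimeter: Loose orange multimeter 170 x 82 mm, 41 mm high, lying on the bench beside the panel on the buttons' side (origin under its centre). Leave alone.
- contactor: Loose grey contactor 75 x 45 mm, 82 mm high, standing on the bench behind the panel (origin under its centre). Leave alone.

How it is judged (in metres and radians):
On the way, in this order (a step that is already met when the one before it is completed fails the run):
1. the emergency-stop head has been turned and has sprung fully out (value of joint estop_out above 0.0075 m), for 0.2 s.
2. the green control-on button is pressed in (at least 4 of its 6 mm) with the emergency stop out (value of joint control_on above 0.004 m and value of joint estop_out above 0.0075 m), for 0.05 s.
At the end, for the whole second after the job is handed in: The emergency-stop head is out (more than 7.5 of its 10 mm), and the green and red buttons are both back out (within 1.5 mm) (value of joint estop_out above 0.0075 m and value of joint each of control_on, control_off below 0.0015 m); the robot touches nothing.
It fails at once if the head is forced the wrong way until its inner stop gives way by more than 0.25 rad (value of joint any of stop_a, stop_b above 0.25 rad or value of joint any of stop_a, stop_b below -0.25 rad).
It fails at once if the red control-off button is pressed (more than 3 mm) (value of joint control_off above 0.003 m).
It fails at once if the amplifier, screwdriver, circuit board, multimeter or contactor is moved by more than 40 mm (distance of any of amplifier_mid, screwdriver_grip, circuit_board, multimeter, contactor from where it was at the start of the episode above 0.04 m).
It also fails if it takes over 58 s, if anything falls off the work surface, if the arm or the gripper's body presses on something with over 40 N, if the wrist force passes 120 N, or if a joint passes its speed limit or range.

## Working session

There is one attempt and no reset: what is moved stays moved. The work goes in short steps, Python scripts to look and compute and a shell command to move; the robot and the scene stay as the last step left them, time stands still between calls to the robot, and variables do not carry over. Pictures are saved under pics/ and viewed, at most 10 in all, crops included, and the job is handed in when it is done.

```bash
mkdir -p pics; ls
python3 - <<'E'
from plant import r, snapshot
import cv2,numpy as np
o=r.get_obs()
print({k:np.round(v,3).tolist() for k,v in o.items()})
for n in("scene","top"):
    s=snapshot(n); cv2.imwrite(f"pics/{n}0.png",s["pixels"]); print(n,s["K"],s["R"],s["t"])
E
```

```text
pics
{'clock': 0.0, 'joint_pos': [1.187, 0.308, 1.508, 0.0, 1.328, -0.073], 'qd': [0.001, 0.002, -0.0, -0.002, 0.0, 0.0], 'tau': [-0.004, -45.756, -25.191, -0.0, 0.014, 0.0], 'ee_pos': [175.076, 547.012, 249.402], 'tcp_rot': [[-0.952, 0.305, -0.001], [0.305, 0.952, -0.002], [0.0, -0.002, -1.0]], 'wrist_force': [-0.187, -0.572, -0.043], 'torque': [-0.01, -0.051, -0.011], 'grip_force': 0.0, 'opening': 0.998}
scene [[526.72834651   0.         313.84760531]
 [  0.         526.72834651 238.25581095]
 [  0.           0.           1.        ]] [[ 0.31641263  0.94849484 -0.01551101]
 [ 0.52141911 -0.18755555 -0.83243319]
 [-0.79246776  0.25530463 -0.55390828]] [-227.59590951 -205.96747637 1517.39682508]
top [[435.76095654   0.         322.00784703]
 [  0.         435.76095654 246.45296789]
 [  0.           0.           1.        ]] [[-0.00737467 -0.99996654  0.00353904]
 [-0.98455182  0.00664175 -0.17496741]
 [ 0.17493805 -0.00477469 -0.98456786]] [ 62.07688923 605.46119423 931.65829679]
```

View pics/top0.png

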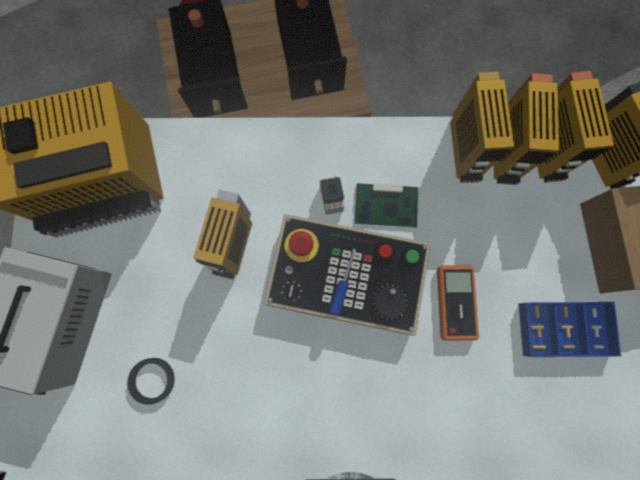

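View pics/scene0.png

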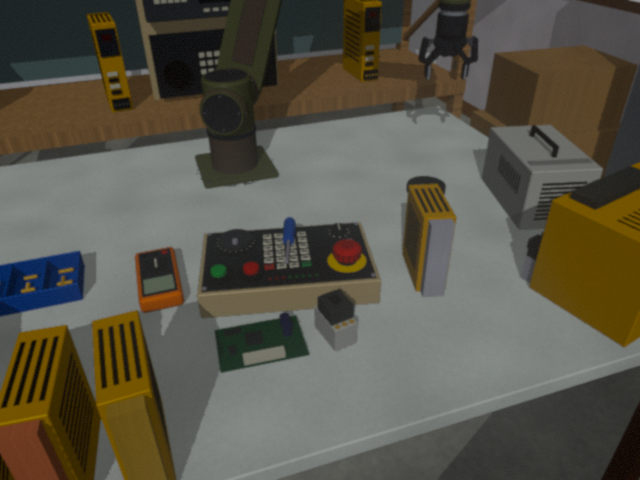

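The top view shows the mushroom at about (300,244) on the yellow disc, the red button at (386,251) and the green at (413,256). The amplifier is at about (225,235) and the screwdriver at about (345,285). The scene view shows the mushroom at (347,250), the green button at (218,271) and the red at (251,268).

```bash
cat > h.py <<'E'
import cv2,numpy as np
from plant import r,snapshot
def ray(s,px,z):
    C=-s["R"].T@s["t"]; d=s["R"].T@np.linalg.solve(s["K"],[px[0],px[1],1.]); return C+d*(z-C[2])/d[2]
def tri(s1,p1,s2,p2):
    P=[s["K"]@np.c_[s["R"],s["t"]] for s in(s1,s2)]
    X=cv2.triangulatePoints(P[0],P[1],np.array(p1,float),np.array(p2,float)); return (X[:3]/X[3]).ravel()
def blobs(img,col,roi,mn=25):
    h=cv2.cvtColor(img,cv2.COLOR_BGR2HSV); H,S,V=cv2.split(h)
    m={'red':((H<8)|(H>172))&(S>150)&(V>70),'green':(H>45)&(H<85)&(S>110)&(V>60),'yellow':(H>18)&(H<33)&(S>140)&(V>90)}[col].astype(np.uint8)
    M=np.zeros_like(m);x0,y0,x1,y1=roi;M[y0:y1,x0:x1]=m[y0:y1,x0:x1]
    n,l,st,c=cv2.connectedComponentsWithStats(M)
    return [(c[i].round(1).tolist(),st[i].tolist()) for i in range(1,n) if st[i][4]>=mn]
E
python3 - <<'E'
from h import *
T=snapshot("top");S=snapshot("scene")
for c in('red','green','yellow'):
    print(c,'T',blobs(T["pixels"],c,(190,180,440,330)));print(c,'S',blobs(S["pixels"],c,(195,175,460,310)))
a=T["pixels"][175:340,190:440];cv2.imwrite("pics/c1.png",cv2.resize(a,None,fx=3.2,fy=3.2,interpolation=cv2.INTER_CUBIC))
E
```

```text
red T [([306.2, 239.6], [295, 232, 17, 18, 81]), ([385.1, 250.6], [379, 245, 13, 12, 126])]
red S [([346.5, 250.8], [333, 240, 28, 23, 518]), ([250.3, 267.9], [243, 262, 16, 13, 165]), ([268.9, 266.9], [265, 264, 9, 6, 33])]
green T [([412.0, 256.0], [406, 250, 13, 13, 138])]
green S [([305.6, 264.1], [302, 261, 9, 6, 29]), ([217.8, 270.7], [210, 265, 16, 13, 166])]
yellow T [([312.9, 245.8], [305, 230, 13, 30, 118]), ([217.4, 257.5], [211, 252, 13, 11, 45])]
yellow S [([428.3, 219.1], [409, 184, 47, 107, 1066]), ([346.4, 264.3], [327, 254, 39, 19, 356])]
```

View pics/c1.png

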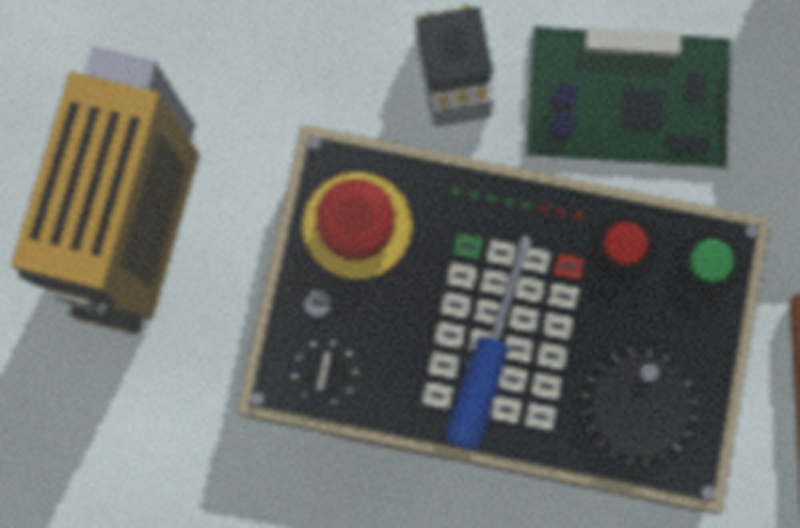

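The crop shows the head centred at about crop (356,218), the green button at (712,260) and the red at (626,243). The panel corners are (304,128), (767,218), (720,508) and (241,410), and the amplifier's top face is on the left.

Run:
```python
from h import *
T=snapshot("top");S=snapshot("scene")
f=lambda p:(p[0]/3.2+190-.35,p[1]/3.2+175-.35)
cor=np.array([ray(T,f(p),60)[:2] for p in((304,128),(767,218),(720,508),(241,410))])
print(cor.round(0).tolist(),'sides',np.linalg.norm(np.roll(cor,-1,0)-cor,axis=1).round(1))
cen=cor.mean(0); ex=(cor[0]-cor[3]+cor[1]-cor[2]); ey=(cor[0]-cor[1]+cor[3]-cor[2])
yaw=np.mean([np.arctan2(ex[1],ex[0]),np.arctan2(-ey[0],ey[1])]);R=np.array([[np.cos(yaw),-np.sin(yaw)],[np.sin(yaw),np.cos(yaw)]])
print('cen',cen.round(1),'yaw',yaw)
for n,p in dict(est=(40,115),green=(62,-130),red=(62,-70)).items(): print(n,(cen+R@p).round(1))
print('green T',ray(T,(412,256),82),'S',ray(S,(217.8,270.7),82),tri(T,(412,256),S,(217.8,270.7)))
print('red T',ray(T,(385.1,250.6),82),'S',ray(S,(250.3,267.9),82))
# head: loose red mask
im=T["pixels"].astype(int);m=((im[:,:,2]>1.9*im[:,:,1])&(im[:,:,2]>60)).astype(np.uint8);M=np.zeros_like(m);M[225:265,280:325]=m[225:265,280:325]
c,_=cv2.findContours(M,0,1);c=max(c,key=cv2.contourArea);e=cv2.minEnclosingCircle(c);el=cv2.fitEllipse(c);print(e,el)
print('head T z90',ray(T,el[0],90),'S z85',ray(S,(346.5,250.8),85),tri(T,el[0],S,(346.5,250.8)))
y=blobs(S["pixels"],'yellow',(320,250,375,280));print(y)
amp=np.array([ray(T,f(p),170)[:2] for p in((70,72),(157,92),(198,150),(103,290),(15,267))]);print('amp',amp.round(0).tolist(),'panel frame',((amp-cen)@R).round(0).tolist())
amp=np.array([ray(T,f(p),0)[:2] for p in((153,318),)]);print('amp base',amp.round(0).tolist(),'panel frame',((amp-cen)@R).round(0).tolist())
```

```text
[[679.0, 142.0], [611.0, -184.0], [412.0, -142.0], [480.0, 184.0]] sides [332.8 204.1 332.7 202.9]
cen [5.455e+02 2.000e-01] yaw -0.20604130452863056
est [608.2 104.5]
green [ 579.6 -139.8]
red [591.9 -81. ]
green T [ 578.25231321 -138.6600639    82.        ] S [ 589.43619552 -141.57320088   82.        ] [ 579.35426718 -140.5228952    74.51375374]
red T [590.6201773  -80.20823384  82.        ] S [601.16865453 -83.18310645  82.        ]
((300.7096862792969, 242.80645751953125), 11.516947746276855) ((300.6683349609375, 242.75204467773438), (21.78214454650879, 22.20698356628418), 10.271114349365234)
head T z90 [607.85659557 104.3837496   90.        ] S z85 [613.76162016 102.61642064  85.        ] [609.34945693 104.56349755  81.64707656]
[([346.4, 264.3], [328, 254, 38, 19, 356])]
amp [[688.0, 282.0], [675.0, 226.0], [637.0, 199.0], [549.0, 256.0], [563.0, 311.0]] panel frame [[82.0, 305.0], [80.0, 248.0], [49.0, 214.0], [-49.0, 251.0], [-46.0, 308.0]]
amp base [[551.0, 257.0]] panel frame [[-47.0, 253.0]]
```

```bash
R='[1,-0.0274,-0.0145,0,0,0,0]'; python3 -m crank '[[1,-0.0274,-0.0145,0,0,0,0],[1,-0.0274,-0.0145,0,0,0,0],[1,-0.0274,-0.0145,0,0,0,0],[1,-0.0274,-0.0145,0,0,0,0],[1,-0.0274,-0.0145,0,0,0,0],[1,-0.0274,-0.0145,0,0,0,0],[1,-0.0274,-0.0145,0,0,0,0],[1,-0.0274,-0.0145,0,0,0,0],[1,-0.0274,-0.0145,0,0,0,0],[1,-0.0274,-0.0145,0,0,0,0]]' 40
python3 -m crank '[[1,-0.0274,-0.0145,0,0,0,0],[1,-0.0274,-0.0145,0,0,0,0],[1,-0.0274,-0.0145,0,0,0,0],[1,-0.0274,-0.0145,0,0,0,0],[1,-0.0274,-0.0145,0,0,0,0],[1,-0.0274,-0.0145,0,0,0,0],[1,-0.0274,-0.0145,0,0,0,0],[1,-0.0274,-0.0145,0,0,0,0],[1,-0.0274,-0.0145,0,0,0,0],[1,-0.0274,-0.0145,0,0,0,0]]'
python3 -c "
from plant import r
print(r.get_obs())"
```

```text
clock: 1.13
ee_pos: [392.9, 324.8, 250.4]
tcp_rot: [[-0.952, 0.305, 0.0], [0.305, 0.952, 0.0], [-0.0, 0.0, -1.0]]
wrist_force: [-0.1, 0.1, 1.0]
opening: 1.002
grip_force: 0.0
clock: 1.97
ee_pos: [609.7, 103.1, 250.2]
tcp_rot: [[-0.952, 0.305, -0.0], [0.305, 0.952, 0.0], [0.0, 0.0, -1.0]]
wrist_force: [-0.3, 1.3, -0.8]
opening: 1.005
grip_force: 0.0
{'clock': 1.9667, 'joint_pos': array([ 9.91303077e-02,  3.67081524e-01,  1.41252968e+00,  9.11755255e-05,
        1.36208995e+00, -1.16174437e+00]), 'qd': array([-0.4800579 ,  0.28981649, -0.45922452,  0.00324471,  0.16456517,
       -0.47862885]), 'tau': array([  1.32788423, -51.92884326, -24.22836542,  -0.15765302,
        -0.0617976 ,   0.48304858]), 'ee_pos': array([609.69098365, 103.07737838, 250.24002104]), 'tcp_rot': array([[-9.52351699e-01,  3.05002014e-01, -1.16796371e-04],
       [ 3.05002006e-01,  9.52351705e-01,  7.80209230e-05],
       [ 1.35027762e-04,  3.86802311e-05, -9.99999990e-01]]), 'wrist_force': array([-0.26031138,  1.34294821, -0.77610236]), 'torque': array([ 0.0290948 ,  0.01886703, -0.00213203]), 'grip_force': 0.0, 'opening': 1.0048629270086744}
```

```bash
python3 -m crank '[[1,0,0,0,0,0,1],[1,0,0,0.012,0,0,1],[1,0,0,0.013,0,0,1],[1,0,0,0.013,0,0,1],[1,0,0,0.013,0,0,1],[1,0,0,0.013,0,0,1],[1,0,0,0.013,0,0,1],[1,0,0,0.013,0,0,1],[1,0,0,0.01,0,0,1],[1,0,0,0.01,0,0,1]]'
python3 - <<'E'
from h import *
print(r.get_obs()['joint_pos'].round(2),r.get_obs()['ee_pos'].round(1))
T=snapshot("top");S=snapshot("scene")
a=cv2.resize(S["pixels"][180:300,270:430],None,fx=3,fy=3);b=cv2.resize(T["pixels"][180:300,230:390],None,fx=3,fy=3)
cv2.imwrite("pics/d1.png",cv2.resize(np.hstack([a,b]),(800,300)))
E
```

```text
clock: 2.8
ee_pos: [608.6, 104.4, 139.4]
tcp_rot: [[-0.207, 0.978, -0.001], [0.978, 0.207, -0.0], [0.0, -0.001, -1.0]]
wrist_force: [-0.6, 0.7, -0.2]
opening: 0.999
grip_force: 0.0
[ 0.1   0.46  1.56  0.    1.12 -0.11] [608.6 104.4 139.4]
```

View pics/d1.png

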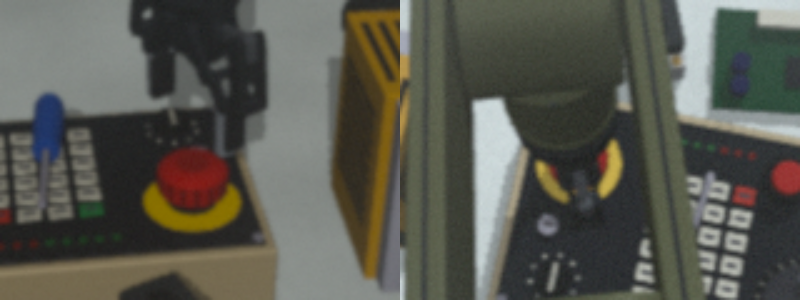

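The left half shows the open fingers above and just behind the head. The right half shows the gripper centred over the yellow disc, with the head between the fingers, so I'm descending.

```bash
python3 -m crank '[[1,0,0,0.008,0,0,0],[1,0,0,0.008,0,0,0],[1,0,0,0.008,0,0,0],[1,0,0,0.008,0,0,0],[1,0,0,0.007,0,0,0],[1,0,0,0.007,0,0,0],[1,0,0,0.007,0,0,0],[1,0,0,0,0,0,0],[1,0,0,0,0,0,0],[1,0,0,0,0,0,0]]'
python3 -m crank '[[0.6,0,0,0,0,0,0],[0.5,0,0,0,0,0,0],[0.4,0,0,0,0,0,0],[0.3,0,0,0,0,0,0],[0.3,0,0,0,0,0,0],[0.3,0,0,0,0,0,0],[0.3,0,0,0,0,0,0],[0.3,0,0,0,0,0,0],[0.3,0,0,0,0,0,0],[0.3,0,0,0,0,0,0]]' 40
python3 -c "
from plant import r
o=r.get_obs();print(o['torque'],o['wrist_force'],o['joint_pos'])"
```

```text
clock: 3.73
ee_pos: [609.0, 104.4, 87.4]
tcp_rot: [[-0.212, 0.977, 0.0], [0.977, 0.212, 0.0], [-0.0, 0.0, -1.0]]
wrist_force: [-0.5, 0.2, 0.2]
opening: 0.999
grip_force: 0.0
clock: 4.57
ee_pos: [609.6, 104.5, 88.1]
tcp_rot: [[-0.212, 0.977, 0.002], [0.977, 0.212, 0.0], [-0.0, 0.002, -1.0]]
wrist_force: [-0.5, 0.8, 5.3]
opening: 0.617
grip_force: 41.9
[ 0.07936545 -0.11182703 -0.01454361] [-0.48063517  0.80069752  5.27106763] [ 1.01447710e-01  5.19123992e-01  1.60963367e+00  6.39498709e-05
  1.01096350e+00 -1.12428592e-01]
```

```bash
cat > s.sh <<'E'
python3 -c "
from plant import r
import numpy as np
o=r.get_obs();R=o['tcp_rot'];print('TORQUE',o['torque'].round(3),'F',o['wrist_force'].round(1),'yaw',np.arctan2(R[1,0],R[0,0]).round(4),'j6',o['joint_pos'][5].round(3),'z',o['ee_pos'][2].round(1),'op',o['opening'].round(3))"
E
python3 -m crank '[[0.3,0,0,0,0,0,0.3],[0.3,0,0,0,0,0,0.3],[0.3,0,0,0,0,0,0],[0.3,0,0,0,0,0,0],[0.3,0,0,0,0,0,0],[0.3,0,0,0,0,0,0],[0.3,0,0,0,0,0,0],[0.3,0,0,0,0,0,0],[0.3,0,0,0,0,0,0],[0.3,0,0,0,0,0,0]]' 30 >/dev/null; sh s.sh
python3 -m crank '[[0.3,0,0,0,0,0,0.3],[0.3,0,0,0,0,0,0.3],[0.3,0,0,0,0,0,0],[0.3,0,0,0,0,0,0],[0.3,0,0,0,0,0,0],[0.3,0,0,0,0,0,0],[0.3,0,0,0,0,0,0],[0.3,0,0,0,0,0,0],[0.3,0,0,0,0,0,0],[0.3,0,0,0,0,0,0]]' >/dev/null; sh s.sh
```

```text
Traceback (most recent call last):
AttributeError: 'float' object has no attribute 'round'
Traceback (most recent call last):
AttributeError: 'float' object has no attribute 'round'
```

```bash
sed -i "s/o\['opening'\].round(3)/round(o['opening'],3),round(o['grip_force'],1),o['clock']/" s.sh; sh s.sh
python3 -m crank '[[0.3,0,0,0,0,0,0.3],[0.3,0,0,0,0,0,0.3],[0.3,0,0,0,0,0,0],[0.3,0,0,0,0,0,0],[0.3,0,0,0,0,0,0],[0.3,0,0,0,0,0,0],[0.3,0,0,0,0,0,0],[0.3,0,0,0,0,0,0],[0.3,0,0,0,0,0,0],[0.3,0,0,0,0,0,0]]' >/dev/null; sh s.sh
```

```text
TORQUE [ 0.04  -0.048 -0.07 ] F [ 0.5 -0.3  5.5] yaw 1.6588 j6 0.013 z 88.1 op 0.616 42.0 6.2333
TORQUE [ 0.068 -0.068 -0.029] F [0.4 0.2 5.8] yaw 1.5961 j6 0.076 z 88.2 op 0.616 42.0 7.0667
```

```bash
python3 -m crank '[[0.3,0,0,0,0,0,0.1],[0.3,0,0,0,0,0,0.1],[0.3,0,0,0,0,0,0.1],[0.3,0,0,0,0,0,0.1],[0.3,0,0,0,0,0,0.1],[0.3,0,0,0,0,0,0.1],[0.3,0,0,0,0,0,0.1],[0.3,0,0,0,0,0,0.1],[0.3,0,0,0,0,0,0],[0.3,0,0,0,0,0,0]]' >/dev/null; sh s.sh
```

```text
TORQUE [ 0.064 -0.375  1.017] F [-0.1  0.3  5.8] yaw 1.5153 j6 0.158 z 88.2 op 0.621 42.0 7.9
```

```bash
python3 -m crank '[[0.3,0,0,0,0,0,0.1],[0.3,0,0,0,0,0,0.1],[0.3,0,0,0,0,0,0.1],[0.3,0,0,0,0,0,0.1],[0.3,0,0,0,0,0,0.1],[0.3,0,0,0,0,0,0.1],[0.3,0,0,0,0,0,0.1],[0.3,0,0,0,0,0,0.1],[0.3,0,0,0,0,0,0],[0.3,0,0,0,0,0,0]]' >/dev/null; sh s.sh
```

```text
TORQUE [ 0.032 -0.345  0.969] F [-0.6  1.   5.5] yaw 1.4316 j6 0.242 z 88.2 op 0.616 42.0 8.7333
```

Torque of about 1 N·m shows that direction is the wrong way, so I'm reversing.

```bash
python3 -m crank '[[0.3,0,0,0,0,0,-0.6],[0.3,0,0,0,0,0,-0.8],[0.3,0,0,0,0,0,-0.8],[0.3,0,0,0,0,0,-0.8],[0.3,0,0,0,0,0,-0.8],[0.3,0,0,0,0,0,-0.8],[0.3,0,0,0,0,0,-0.8],[0.3,0,0,0,0,0,-0.8],[0.3,0,0,0,0,0,-0.8],[0.3,0,0,0,0,0,-0.6]]' 40 >/dev/null; sh s.sh
python3 -m crank '[[0.3,0,0,0,0,0,-0.3],[0.3,0,0,0,0,0,-0.3],[0.3,0,0,0,0,0,-0.3],[0.3,0,0,0,0,0,-0.3],[0.3,0,0,0,0,0,-0.3],[0.3,0,0,0,0,0,-0.3],[0.3,0,0,0,0,0,-0.3],[0.3,0,0,0,0,0,-0.3],[0.3,0,0,0,0,0,0],[0.3,0,0,0,0,0,0]]' >/dev/null; sh s.sh
```

```text
TORQUE [-0.012  0.132 -0.237] F [-0.8  0.3  7.4] yaw 2.2278 j6 -0.556 z 88.2 op 0.614 42.1 9.5667
TORQUE [0.028 0.382 0.033] F [-2.5 -0.7 12.9] yaw 2.4759 j6 -0.804 z 88.9 op 0.616 42.6 10.4
```

The upward force has risen, which suggests it has unlatched. I'll turn slightly further, then open and lift.

```bash
python3 -m crank '[[0.3,0,0,0,0,0,-0.3],[0.3,0,0,0,0,0,-0.3],[0.3,0,0,0,0,0,-0.3],[0.3,0,0,0,0,0,0],[0.6,0,0,0,0,0,0],[0.8,0,0,0,0,0,0],[1,0,0,0,0,0,0],[1,0,0,0,0,0,0],[1,0,0,0,0,0,0],[1,0,0,0,0,0,0]]' >/dev/null; sh s.sh
python3 -m crank '[[1,0,0,0,0,0,0],[1,0,0,0,0,0,0],[1,0,0,-0.005,0,0,0],[1,0,0,-0.01,0,0,0],[1,0,0,-0.02,0,0,0],[1,0,0,-0.02,0,0,0],[1,0,0,-0.02,0,0,0],[1,0,0,-0.02,0,0,0],[1,0,0,-0.02,0,0,0],[1,0,0,0,0,0,0]]' >/dev/null; sh s.sh
python3 - <<'E'
from h import *
T=snapshot("top");S=snapshot("scene")
print(blobs(S["pixels"],'red',(320,225,375,280)),blobs(S["pixels"],'yellow',(320,250,375,280)))
cv2.imwrite("pics/e1.png",np.vstack([cv2.resize(S["pixels"][170:310,180:420],(480,280)),cv2.resize(T["pixels"][180:320,230:470],(480,280))]))
E
```

```text
TORQUE [-0.029  0.002  0.015] F [-0.1  0.  -0.6] yaw 2.57 j6 -0.898 z 86.7 op 1.002 0.0 11.2333
TORQUE [-0.013 -0.068 -0.013] F [0.9 0.5 0.5] yaw 2.5701 j6 -0.898 z 208.1 op 1.0 0.0 12.0667
[([346.8, 247.1], [333, 236, 28, 23, 537])] [([346.4, 263.8], [327, 253, 40, 20, 397])]
```

View pics/e1.png

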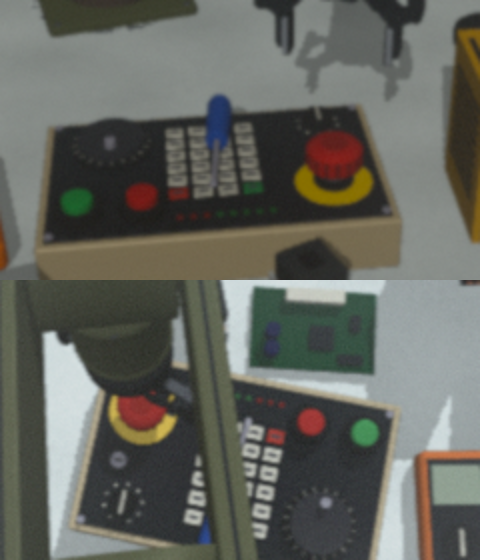

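The picture shows the head clearly raised on its bezel. The red centroid moved up 3.7 px, about 9.4 mm, so it is fully out. The green button is at about (77,201) in the upper half and nothing blocks it.

```bash
python3 -m crank '[[0,-0.0107,-0.0221,0,0,0,0],[0,-0.0107,-0.0221,0,0,0,0],[0,-0.0107,-0.0221,0,0,0,0],[0,-0.0107,-0.0221,0,0,0,0],[0,-0.0107,-0.0221,0,0,0,0],[0,-0.0107,-0.0221,0,0,0,0],[0,-0.0107,-0.0221,0,0,0,0],[0,-0.0107,-0.0221,0,0,0,0],[0,-0.0107,-0.0221,0,0,0,0],[0,-0.0107,-0.0221,0,0,0,0]]' >/dev/null
python3 -m crank '[[0,0,0,0.015,0,0,0],[0,0,0,0.015,0,0,0],[0,0,0,0.015,0,0,0],[0,0,0,0.015,0,0,0],[0,0,0,0.01,0,0,0],[0,0,0,0.01,0,0,0],[0,0,0,0.006,0,0,0],[0,0,0,0,0,0,0],[0,0,0,0,0,0,0],[0,0,0,0,0,0,0]]'
python3 - <<'E'
from h import *
T=snapshot("top");S=snapshot("scene")
cv2.imwrite("pics/f1.png",np.hstack([cv2.resize(S["pixels"][190:310,180:300],(400,400)),cv2.resize(T["pixels"][200:320,350:470],(400,400))]))
E
```

```text
clock: 13.83
ee_pos: [579.8, -139.5, 116.9]
tcp_rot: [[-0.841, 0.541, 0.001], [0.541, 0.841, -0.0], [-0.001, 0.0, -1.0]]
wrist_force: [0.6, -0.1, -0.4]
opening: 0.0
grip_force: 0.0
```

View pics/f1.png

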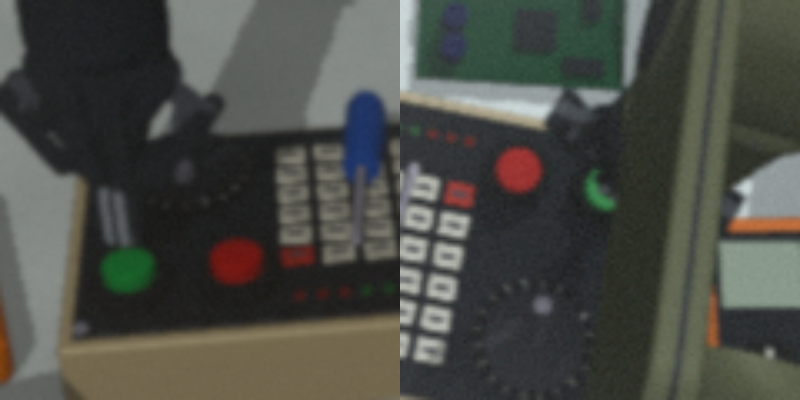

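The left half shows the closed tips at about (120,245), just above the green button's centre at (128,270). The red button at (236,260) is well clear, so I'm pressing.

```bash
python3 -m crank '[[0,0,0,0.005,0,0,0],[0,0,0,0.005,0,0,0],[0,0,0,0.003,0,0,0],[0,0,0,0.002,0,0,0],[0,0,0,0.002,0,0,0],[0,0,0,0.002,0,0,0],[0,0,0,0.001,0,0,0],[0,0,0,0,0,0,0],[0,0,0,0,0,0,0],[0,0,0,0,0,0,0]]'
```

```text
clock: 14.77
ee_pos: [578.8, -139.3, 96.5]
tcp_rot: [[-0.841, 0.541, -0.001], [0.541, 0.841, 0.0], [0.001, -0.0, -1.0]]
wrist_force: [-2.3, 0.6, 3.8]
opening: -0.001
grip_force: 2.0
```

```bash
python3 -m crank '[[0,0,0,0.001,0,0,0],[0,0,0,0.001,0,0,0],[0,0,0,0.0005,0,0,0],[0,0,0,0,0,0,0],[0,0,0,0,0,0,0],[0,0,0,0,0,0,0],[0,0,0,0,0,0,0],[0,0,0,0,0,0,0],[0,0,0,0,0,0,0],[0,0,0,0,0,0,0]]'
```

```text
clock: 15.6
ee_pos: [578.9, -139.3, 95.0]
tcp_rot: [[-0.841, 0.541, 0.0], [0.541, 0.841, -0.0], [-0.0, -0.0, -1.0]]
wrist_force: [-5.0, 1.5, 12.3]
opening: 0.003
grip_force: 5.9
```

12.3 N means the button is at its stop, fully in, so I'm releasing it.

```bash
python3 -m crank '[[0,0,0,-0.003,0,0,0],[0,0,0,-0.005,0,0,0],[0,0,0,-0.015,0,0,0],[0,0,0,-0.02,0,0,0],[0,0,0,-0.02,0,0,0],[0,0,0,-0.02,0,0,0],[0,0,0,-0.02,0,0,0],[0,0,0,-0.02,0,0,0],[0,0,0,0,0,0,0],[0,0,0,0,0,0,0]]'
python3 - <<'E'
from h import *
S=snapshot("scene")
print(blobs(S["pixels"],'red',(200,225,375,285)),blobs(S["pixels"],'green',(200,225,250,290)))
cv2.imwrite("pics/g1.png",S["pixels"])
E
```

```text
clock: 16.43
ee_pos: [580.8, -139.9, 218.0]
tcp_rot: [[-0.841, 0.541, 0.004], [0.541, 0.841, -0.001], [-0.004, 0.001, -1.0]]
wrist_force: [0.6, 1.6, -0.6]
opening: -0.001
grip_force: 0.0
[([346.7, 247.1], [333, 236, 28, 23, 520]), ([250.3, 267.9], [243, 262, 16, 13, 169]), ([268.7, 266.7], [264, 264, 10, 6, 38])] [([217.8, 270.5], [210, 264, 16, 14, 173])]
```

View pics/g1.png

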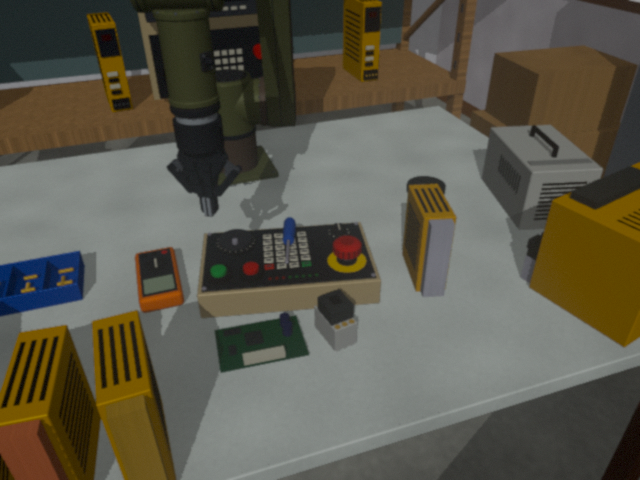

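The head at (347,247) is out, the green (218,270) and red (250,268) buttons are back where they started, the loose items have not moved, and the arm is clear.

```bash
python3 -c "
from plant import r
print(r.close_job())"
```

```text
the job is handed in; nothing more can be done
None
```

The job is handed in with no verdict returned: the e-stop unlatched anticlockwise (seen from above) and sprang out, and the green button was pressed fully in and released. Feeling clockwise first put about 1 N·m on its stop, just over the 0.9 N m limit, so the stop may have given slightly, by my estimate under 0.25 rad.

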